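# Seal a honey jar in the worktop jar sealer

## Task

Slide the white tray with the honey jar standing on it into the slot of the jar sealer until it is fully home against the back stop, and let go of its handle. Then press the sealer's spring-loaded knob straight down by 20 mm, so that the dark ring on its shaft comes level with the top of the steel collar, no lower, and finish while still holding it pressed there. The jar must stay upright on its tray; leave the spice jar, the salt shaker and the kitchen timer where they are.

Things in the scene. Friction and masses are not known exactly. Their poses are not given: they have to be found in the camera images.
- jar_sealer: Jar sealer fixed on the worktop: two low aluminium rails, white column, arm over the jar place. Origin on the worktop under the plunger axis; +x points into the slot to the column (the tray goes in along +x), z up. In its frame, mm: back stop face x = 43; column x 52 to 86; arm x -42 to 86, y +-30, z 140 to 165. A 52 wide rubber cup hangs under the arm, underside z 105 with the knob up.
- slot_mouth (a point): Middle of the slot's mouth on the worktop, 60 mm before the sealer's origin; axes as the sealer's. From here to the back stop (103 mm in) the slot is 104 mm wide between rails 20 mm high, with lips 14 to 19 mm up that reach 6 mm in over the tray's edges. Outside the mouth the rail ends flare to about 132 mm inside over 31 mm. No floor: the tray slides on the worktop.
- collar_top (a point): Centre of the top of the steel collar (diameter 30 mm) on the arm, z = 170 mm, on the plunger axis; the knob's shaft goes down through it. The dark ring on the shaft stands 20 mm above it with the knob up.
- knob_top (a point): Centre of the flat top of the black round knob (diameter 50 mm, 20 thick) on the shaft; z = 226 mm with the knob up, on the plunger axis (x = y = 0 of the sealer). It goes straight down with the knob. The knob's underside is 36 mm above the collar.
- press_knob (a joint): Downward travel of the knob, m: 0 up (rest), 0.020 ring level with the collar's top, 0.032 bottom stop. A spring lifts it: it starts to move at about 4 N and needs about 9 N at 20 mm; with the jar below, the rubber cup meets the lid at about 12 mm and its softer spring adds 1 N, rising to about 3.6 N at 20 mm, so holding takes about 12 N. Press from above with closed fingers.
- tray: Loose white tray 210 (x) x 100 (y) mm, plate 8 mm thick, about 0.35 kg, on the worktop. Origin: centre of its underside. +x is the end that enters first; the jar stands at x = +62 mm in a square rim (70 x 70 inside, 5.5 high). Handle at x = -88 mm. Fully home, front edge on the back stop and axes along the sealer's, its origin is at x = -62, y = 0 mm of the sealer's frame.
- tray_handle (a point): Middle of the tray's upright handle plate, 40 mm above the worktop, 88 mm behind the tray's origin. The plate is 10 mm thick (tray x), 44 wide (tray y), its top 55 mm above the worktop, on a 16 x 50 mm foot 14 mm high. Pinch it from above across its thickness.
- honey_jar: Glass honey jar with a round red lid, rounded-square body 64 mm wide, lid diameter 62, 85 mm high, about 0.3 kg, loose, standing on the tray. Origin: centre of its underside, on the tray plate (8 mm above the worktop); z up.
- spice_jar: Spice jar with a red cap, diameter 45, 106 mm high, loose, between the robot and the sealer; a bystander. Origin: centre of its underside.
- salt_shaker: Salt shaker with a grey domed top, diameter 44, 90 mm high, loose, beyond the sealer; a bystander. Origin: centre of its underside.
- kitchen_timer: Round cream-coloured wind-up kitchen timer, diameter 64, 58 mm high, loose, on the left, past the tray; a bystander. Origin: centre of its underside.
There are look-alikes about, which are no part of the job. Leave any blue or turquoise look-alike of the honey_jar alone.

How it is judged (in metres and radians):
On the way:
1. the tray is fully home in the slot with the jar upright on it, its handle let go, and the knob not yet pressed (x of tray in the frame of jar_sealer between -0.067 and -0.058 m and angle between the x axis of tray and the x axis of jar_sealer, either way round below 0.06 rad and y of tray in the frame of jar_sealer between -0.006 and 0.006 m and x of honey_jar in the frame of tray between 0.055 and 0.069 m and y of honey_jar in the frame of tray between -0.007 and 0.007 m and z of honey_jar in the frame of tray below 0.012 m and angle between honey_jar's own z axis and vertical below 0.1 rad and value of joint press_knob below 0.004 m and contact force between the fingers and tray below 0.3 N), for 0.2 s.
At the end, for the whole second after the job is handed in: The tray is home (within 5 mm of the back stop, straight in the slot, not held), the jar upright in its seat, and the robot is still holding the knob pressed 20 mm down (within 5 mm), the rubber cup bearing on the lid with at least 0.8 N (x of tray in the frame of jar_sealer between -0.067 and -0.058 m and angle between the x axis of tray and the x axis of jar_sealer, either way round below 0.06 rad and y of tray in the frame of jar_sealer between -0.006 and 0.006 m and x of honey_jar in the frame of tray between 0.055 and 0.069 m and y of honey_jar in the frame of tray between -0.007 and 0.007 m and z of honey_jar in the frame of tray below 0.012 m and angle between honey_jar's own z axis and vertical below 0.1 rad and value of joint press_knob between 0.015 and 0.025 m and contact force between any of the fingers, the arm and jar_sealer above 3 N and contact force between jar_sealer and honey_jar above 0.8 N and contact force between the fingers and tray below 0.3 N); the arm keeps its last pose, push and grip.
It fails at once if the jar is tipped (angle between honey_jar's own z axis and vertical above 0.35 rad).
It fails at once if the spice jar is pushed away (distance of spice_jar from where it was at the start of the episode above 0.03 m).
It fails at once if the salt shaker is pushed away (distance of salt_shaker from where it was at the start of the episode above 0.03 m).
It fails at once if the kitchen timer is pushed away (distance of kitchen_timer from where it was at the start of the episode above 0.03 m).
It also fails if it takes over 48 s, if anything falls off the work surface, if the arm or the gripper's body presses on something with over 40 N, if the wrist force passes 120 N, or if a joint passes its speed limit or range.

## Robot

A 7-joint arm with a two-finger parallel gripper is mounted at the origin on a cart in front of the work surface, level with it; the furniture and walls round the work are solid. World frame = base frame: x ahead of the robot, y to its left, z up, the work surface at z = 0. Lengths are in mm, angles in rad, forces in N, time in s.
With the tool pointing down it reaches from about 425 to 825 mm from the base axis. Payload 3.6 kg.
Tool frame: the origin (TCP) lies midway between the tips of the shut fingers; the grasp point (between the pads) lies env.grip_point_offset behind it (env.grip_point_offset is the distance from the TCP to the grasp point, in mm); z points along the fingers, y is the line along which they close (so a half turn about z gives the same grasp; the last joint's range is limited). The gripper opens to 93 mm and grips with 3 to 60 N. Pads are 15 mm wide; open, the fingers measure 128 mm over their backs; the gripper's body (75 mm by 188 mm) begins 65 mm behind the grasp point.
Start: joints at [1.181, 0.615, -0.013, 1.423, 0.008, 1.103, -0.04], TCP at [231.298, -607.423, 218.64] pointing down, gripper open.
Joint ranges: [-3.12, 3.12], [-0.3, 2.06], [-1.34, 1.32], [0.26, 2.42], [-1.36, 4.5], [0.01, 1.98], [-2.84, 2.84]. Speed limits (rad/s): [2.79, 2.79, 3.14, 3.14, 3.14, 3.14, 3.14].

## Interface

Orientations are given as a unit quaternion [x, y, z, w].
In Python, from bench import env gives the robot as it stands. The module is installed in compiled form; this text tells all that it offers.
- The arm moves only by the shell command python3 -m crank 'ROWS' [FORCE]. ROWS is JSON, a list of rows, each an object with "travel": the shift along the tool's x, y, z as a fraction of full scale, a list of three; "angular": the turn, a rotation vector about the tool's x, y, z as a fraction of full scale, a list of three; "hand": the opening, from 0 (shut) to 1 (fully open). A call has 1 to 12 rows; each row is the pose to reach, as a shift and turn from the pose commanded when the call began, along the tool's axes at that moment; what a row does not reach only later rows make up. Full scale, the value 1, is 0.3 m for a shift and 120 degrees for a turn. A row lasts 1/10 s, in which the tool goes at most 50 mm and 8.59 degrees, less where a joint would pass 70% of its speed; a pose out of reach is approached as far as the arm can. A call with a number of a shift or a turn outside -1 to 1 is refused whole. A call with a gripper value outside its range is refused whole. The fingers move at their own pace and stop on an object; FORCE is the grip in N (left out, the last holds). Time passes only in rows, so rows that repeat a pose let the fingers close. It gives the time, the measured TCP pose, the force, the opening and the grip force at its end, in the units of the state.
- env.sense(): the state, without advancing time (a new reading comes with each control period).
- env.grab_frame(name): name is "scene" or "top" or "wrist"; returns a dict with "frame" (400x640x3 uint8, blue, green, red), "fx", "fy", "cx", "cy" (pixels), "R" (3x3) and "t" (3): a world point X has camera coordinates R X + t. Camera axes: x right, y down, z forward; pixel columns grow to the right and rows downward; lengths in mm; the calibration is good to about 2 mm. A picture is of the moment at which its call begins. There is no depth.
- env.close_job(): hands the job in; it is judged then, once.
Trained networks look in the newest picture that a camera, given by its name, has taken for a name from the list of things; names that differ only in an ending like _2 or _b are one class to them, and where a whole thing is asked for, a point or a joint stands for the part that bears it (a point fixed in the world has none). Each returns a list of dicts, best first, with "conf" (0 to 1); they miss things now and then, are a little off and sometimes report something else, mostly with a low value. They report only what shows in the picture. A call takes as long as a camera call. They do not tell look-alikes from the thing itself.
- env.recognise(camera, query): "position" ([column, row] in pixels, amid what is visible of it).
- env.regions_of(camera, query): "region" (400x640 bool, what is visible of it) and "position" ([column, row] in pixels, amid what is visible of it).
The state is a dict: "t": time; "joints": joint angles; "dq": joint speeds; "joint_torque": joint torques, N m; "ee_pos": TCP position; "orientation": TCP orientation; "wrist_force": force on the tool from outside, world axes, zero at the start; "wrist_torque": the same for the moment, N m; "grip_width": opening from 0.0 (shut) to 1.0 (fully open); "grasp_force": force on a finger pad.
Only numpy, scipy, OpenCV 4.12 (cv2) and the standard library are available. Lean on these libraries where they do the work, as an engineer would, in place of code of your own. Each camera call takes 0.05 s, during which the arm holds its last target. There are 200 camera calls.

## Working session

There is one attempt and no reset: what is moved stays moved. The work goes in short steps, Python scripts to look and compute and a shell command to move; the robot and the scene stay as the last step left them, time stands still between calls to the robot, and variables do not carry over. Pictures are saved under pics/ and viewed, at most 10 in all, crops included, and the job is handed in when it is done.

```bash
mkdir -p pics; cat > h.py <<'E'
import numpy as np, cv2
from bench import env
from scipy.spatial.transform import Rotation as Ro
def cam(n):
    f=env.grab_frame(n); return f
def px(f,X):
    c=np.array(f["R"])@np.array(X,float)+np.array(f["t"]).ravel(); return np.array([f["fx"]*c[0]/c[2]+f["cx"],f["fy"]*c[1]/c[2]+f["cy"]])
def ray(f,p):
    R=np.array(f["R"]);t=np.array(f["t"]).ravel()
    d=R.T@np.array([(p[0]-f["cx"])/f["fx"],(p[1]-f["cy"])/f["fy"],1]);return -R.T@t,d/np.linalg.norm(d)
def onz(f,p,z):
    o,d=ray(f,p);return o+d*(z-o[2])/d[2]
def tri(fs,ps):
    A=np.zeros((3,3));b=np.zeros(3);rs=[ray(f,p) for f,p in zip(fs,ps)]
    for o,d in rs:
        M=np.eye(3)-np.outer(d,d);A+=M;b+=M@o
    X=np.linalg.solve(A,b);return X,[np.linalg.norm((np.eye(3)-np.outer(d,d))@(X-o)) for o,d in rs]
E
python3 - <<'E'
from h import *
np.set_printoptions(precision=1,suppress=True)
for n in ["scene","top"]:
    f=cam(n);cv2.imwrite(f"pics/{n}0.png",f["frame"]);print(n,-np.array(f["R"]).T@np.array(f["t"]).ravel())
    for q in ["jar_sealer","tray","tray_handle","honey_jar","knob_top","collar_top","slot_mouth","spice_jar","salt_shaker","kitchen_timer"]:
        print(q,[(np.round(d["position"]),round(d["conf"],2),onz(f,d["position"],0)[:2]) for d in env.recognise(n,q)][:4])
print(env.sense(),env.grip_point_offset)
E
```

```text
scene [-598.7  722.5  743.3]
jar_sealer [(array([408., 203.]), 0.78, array([ 694.4, -304.4]))]
tray [(array([315., 245.]), 0.97, array([571.3, 125.2]))]
tray_handle [(array([320., 245.]), 0.69, array([563.1, 112.3]))]
honey_jar [(array([272., 255.]), 0.83, array([573.7, 263.3])), (array([347., 226.]), 0.68, array([632.4, -20.2])), (array([259., 234.]), 0.68, array([707.5, 250.2]))]
knob_top [(array([405., 176.]), 0.91, array([ 911.2, -450.9]))]
collar_top [(array([410., 202.]), 0.72, array([ 699. , -316.5]))]
slot_mouth [(array([409., 203.]), 0.83, array([ 691.6, -308.4]))]
spice_jar [(array([415., 241.]), 0.85, array([ 458. , -155.6]))]
salt_shaker [(array([385., 205.]), 0.83, array([ 716.3, -221.8]))]
kitchen_timer [(array([214., 250.]), 0.85, array([669.5, 405. ])), (array([348., 229.]), 0.51, array([612.5, -14.1]))]
top [ 388.6  139.5 1329. ]
jar_sealer [(array([430., 208.]), 0.97, array([ 524. , -198.2]))]
tray [(array([313., 198.]), 0.58, array([557.4, 117.9]))]
tray_handle [(array([314., 197.]), 0.74, array([561.4, 114.3])), (array([425., 159.]), 0.67, array([ 659., -192.]))]

[... 233 characters left out ...]
llar_top []
slot_mouth [(array([428., 211.]), 0.84, array([ 515.1, -192.6]))]
spice_jar [(array([398., 260.]), 0.55, array([ 386. , -104.4]))]
salt_shaker [(array([426., 159.]), 0.66, array([ 659.8, -192.8]))]
kitchen_timer [(array([204., 172.]), 0.81, array([633.8, 410.3]))]
{'t': 1.1, 'joints': array([ 1.2,  0.6, -0. ,  1.4,  0. ,  1.1, -0. ]), 'dq': array([-0.,  0.,  0.,  0.,  0.,  0., -0.]), 'joint_torque': array([ -0. , -45.9,   0.2, -16.6,  -0.1,   0. ,   0. ]), 'ee_pos': array([ 231.3, -607.4,  218.7]), 'orientation': array([ 1. ,  0.2,  0. , -0. ]), 'wrist_force': array([0. , 0.4, 0.3]), 'wrist_torque': array([-0., -0.,  0.]), 'grasp_force': 0.0, 'grip_width': 1.000159722000971} 18.8
```

View pics/scene0.png

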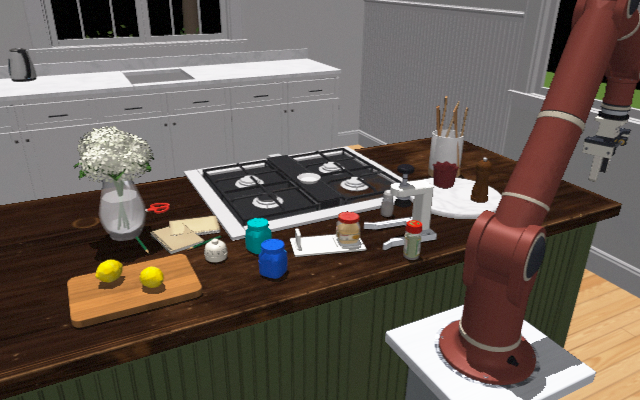

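View pics/top0.png

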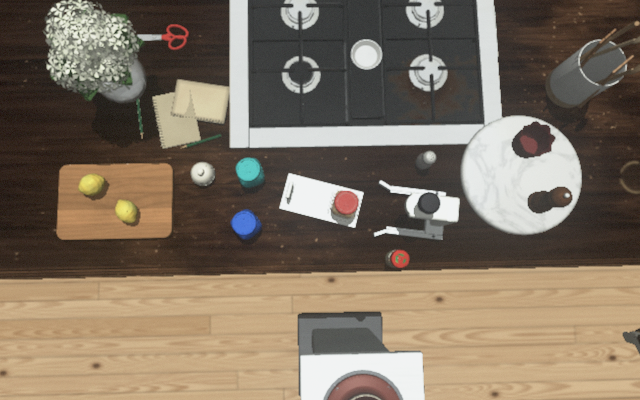

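The three honey-jar-like things in the top view are at (346,203) with a red lid, (245,224) in blue and (249,172) in turquoise. Only the one at (346,203) has a red lid and stands on the white tray, so I'll confirm it in an enlarged crop.

```bash
python3 - <<'E'
from h import *
np.set_printoptions(precision=4,suppress=True)
f=cv2.imread("pics/top0.png")
cv2.imwrite("pics/top0c.png",cv2.resize(f[155:275,270:470],None,fx=4,fy=4,interpolation=cv2.INTER_CUBIC))
s=env.sense();print(s["orientation"],Ro.from_quat(s["orientation"]).as_matrix(),s["ee_pos"])
w=cam("wrist");R=np.array(w["R"]);print("wristcam in tool",Ro.from_quat(s["orientation"]).as_matrix().T@(-R.T@np.array(w["t"]).ravel()-s["ee_pos"]),(R@Ro.from_quat(s["orientation"]).as_matrix()),w["fx"])
E
```

```text
[ 0.9835  0.1809  0.     -0.    ] [[ 0.9345  0.3559  0.    ]
 [ 0.3559 -0.9345  0.    ]
 [ 0.     -0.     -1.    ]] [ 231.3022 -607.4351  218.6807]
wristcam in tool [  66.1434    1.1429 -165.2988] [[-0.0004  1.     -0.0002]
 [-0.9706 -0.0004 -0.2407]
 [-0.2407  0.0001  0.9706]] 278.18118921149824
```

View pics/top0c.png

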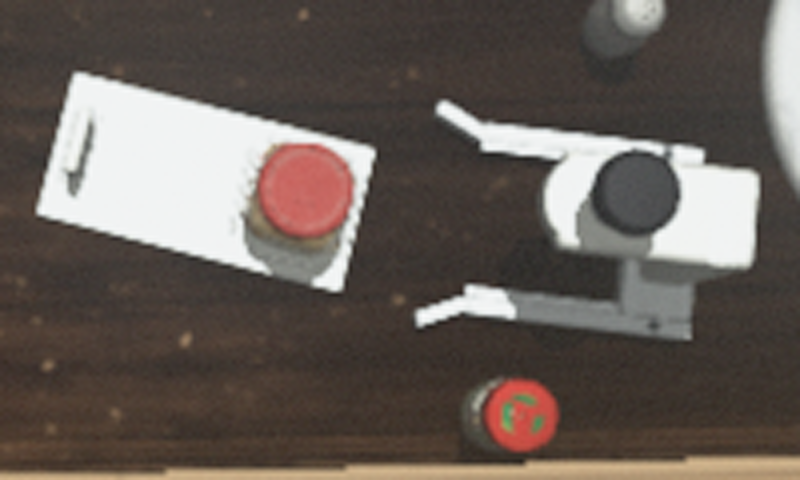

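The crop confirms it: the red lid at crop (303,190), full (346,202), stands on the white tray. The tray corners are at crop (75,72), (376,150), (342,292) and (38,214). The knob is at (637,192), the slot mouth is on the left between the flared rail ends at (440,105) and (418,318), and the spice jar is at (520,414).

```bash
python3 - <<'E'
from h import *
np.set_printoptions(precision=1,suppress=True)
f=cam("top");g=cam("scene")
P=lambda c:(270+(c[0]-1.5)/4,155+(c[1]-1.5)/4)
c=[onz(f,P(p),8) for p in [(75,72),(376,150),(342,292),(38,214)]]
for a in c:print(a)
m=sum(c)/4;d=(c[1]+c[2]-c[0]-c[3])/2;print("tray",m,np.linalg.norm(d),np.linalg.norm(c[0]-c[3]),np.degrees(np.arctan2(d[1],d[0])))
k=onz(f,P((637,192)),226);print("knob",k)
e=onz(f,P((748,268)),165)-onz(f,P((570,245)),165);print("arm dir",np.degrees(np.arctan2(e[1],e[0])))
for a,b in [((482,150),(560,158)),((465,290),(690,335))]:
  x,y=onz(f,P(a),20),onz(f,P(b),20);print(x,y,np.degrees(np.arctan2(*(y-x)[[1,0]])))
for q in ["knob_top","honey_jar","tray_handle","spice_jar","salt_shaker","kitchen_timer"]:
  r=env.recognise("scene",q);s=env.recognise("top",q)
  for a in r[:2]:
    for b in s[:2]:print(q,tri([g,f],[a["position"],b["position"]]))
E
```

```text
[627.  183.1   8. ]
[569.9 -18.5   8. ]
[474.8   7.4   8. ]
[531.1 209.2   8. ]
tray [550.7  95.3   8. ] 209.48489535254677 99.34259525633328 -105.69575079401201
knob [ 513.4 -138.4  226. ]
arm dir -98.54082796809672
[566.9 -88.   20. ] [ 560.5 -139.9   20. ] -97.01845276203713
[473.7 -72.8  20. ] [ 441.  -220.6   20. ] -102.50442848699484
knob_top (array([ 518.1, -150.6,  183.5]), [np.float64(1.6005600601643368), np.float64(1.6005600601643086)])
knob_top (array([451.6,  38.7, 258. ]), [np.float64(107.03332601466902), np.float64(107.03332601466914)])
honey_jar (array([627.7, 273. , -35.3]), [np.float64(23.55551319179446), np.float64(23.555513191794446)])
honey_jar (array([576.8, 141.1, -34.9]), [np.float64(118.47472752360494), np.float64(118.47472752360503)])
honey_jar (array([625.1, 286.8,  46.7]), [np.float64(2.292336944459746), np.float64(2.292336944459739)])
honey_jar (array([568.2, 166. ,  61.8]), [np.float64(135.27423145907824), np.float64(135.2742314590784)])
tray_handle (array([559.7, 122.8,   4.2]), [np.float64(1.7909927219968615), np.float64(1.7909927219969497)])
spice_jar (array([387.9, -93.1,  54.6]), [np.float64(4.098571698199652), np.float64(4.0985716981995335)])
salt_shaker (array([ 659.3, -180.6,   25.4]), [np.float64(2.9932327553542057), np.float64(2.9932327553541116)])
kitchen_timer (array([628. , 409.8,  17.3]), [np.float64(5.273638828516907), np.float64(5.273638828516861)])
```

```bash
python3 -m crank '[{"travel":[0,0,-0.6],"angular":[0,0,0],"hand":1},{"travel":[0,0,-0.6],"angular":[0,0,0],"hand":1},{"travel":[0,0,-0.6],"angular":[0,0,0],"hand":1},{"travel":[1,-0.6,-0.6],"angular":[0,0,-0.6],"hand":1},{"travel":[1,-0.6,-0.6],"angular":[0,0,-0.6],"hand":1},{"travel":[1,-0.6,-0.6],"angular":[0,0,-0.6],"hand":1},{"travel":[1,-0.6,-0.6],"angular":[0,0,-0.6],"hand":1},{"travel":[1,-0.6,-0.6],"angular":[0,0,-0.6],"hand":1},{"travel":[1,-0.6,-0.6],"angular":[0,0,-0.6],"hand":1},{"travel":[1,-0.6,-0.6],"angular":[0,0,-0.6],"hand":1},{"travel":[1,-0.6,-0.6],"angular":[0,0,-0.6],"hand":1},{"travel":[1,-0.6,-0.6],"angular":[0,0,-0.6],"hand":1}]'
cat > mv.py <<'E'
import sys;from h import *
np.set_printoptions(precision=3,suppress=True)
# x y z heading(of tool y, deg), tool down
def go(x,y,z,h):
    s=env.sense();R=Ro.from_quat(s["orientation"]);hr=np.radians(h)
    T=Ro.from_matrix(np.array([[-np.sin(hr),np.cos(hr),0],[np.cos(hr),np.sin(hr),0],[0,0,-1.]]).T.T)
    yv=np.array([np.cos(hr),np.sin(hr),0]);zv=np.array([0,0,-1.]);T=Ro.from_matrix(np.c_[np.cross(yv,zv),yv,zv])
    print("at",s["ee_pos"],"head",np.degrees(np.arctan2(*R.as_matrix()[[1,0],1])),"F",s["wrist_force"],"grip",s["grip_width"],s["grasp_force"],"t",s["t"],"j",s["joints"])
    print("travel",R.inv().apply(np.array([x,y,z])-s["ee_pos"])/300,"angular",(R.inv()*T).as_rotvec()/np.radians(120))
if __name__=="__main__":go(*map(float,sys.argv[1:]))
E
python3 mv.py 540 60 380 74
```

```text
t: 3.05
ee_pos: [449.1, -330.2, 399.1]
orientation: [0.686, 0.728, 0.0, 0.0]
wrist_force: [-0.3, -0.9, 0.3]
grip_width: 1.0
grasp_force: 0.0
at [ 449.069 -330.221  399.103] head 3.359326405340664 F [-0.326 -0.907  0.318] grip 1.000229349079338 0.0 t 3.05 j [ 0.835  0.369 -0.372  1.361  0.132  1.436  0.527]
travel [1.281 0.379 0.064] angular [ 0.     0.    -0.589]
```

```bash
python3 -m crank '[{"travel":[1,0.3,0.06],"angular":[0,0,-0.59],"hand":1},{"travel":[1,0.3,0.06],"angular":[0,0,-0.59],"hand":1},{"travel":[1,0.3,0.06],"angular":[0,0,-0.59],"hand":1},{"travel":[1,0.3,0.06],"angular":[0,0,-0.59],"hand":1},{"travel":[1,0.3,0.06],"angular":[0,0,-0.59],"hand":1},{"travel":[1,0.3,0.06],"angular":[0,0,-0.59],"hand":1},{"travel":[1,0.3,0.06],"angular":[0,0,-0.59],"hand":1},{"travel":[1,0.3,0.06],"angular":[0,0,-0.59],"hand":1},{"travel":[1,0.3,0.06],"angular":[0,0,-0.59],"hand":1},{"travel":[1,0.3,0.06],"angular":[0,0,-0.59],"hand":1},{"travel":[1,0.3,0.06],"angular":[0,0,-0.59],"hand":1}]'
python3 - <<'E'
from h import *
import pickle
f=cam("wrist");cv2.imwrite("pics/w1.png",f["frame"]);pickle.dump(f,open("w1.pkl","wb"))
E
python3 mv.py 575 180 120 74.3
```

```text
t: 4.15
ee_pos: [522.6, -28.6, 380.7]
orientation: [0.143, 0.99, -0.0, 0.0]
wrist_force: [0.1, -0.4, 0.2]
grip_width: 1.001
grasp_force: 0.0
at [522.557 -28.594 380.74 ] head 73.5700737713284 F [ 0.057 -0.068 -0.704] grip 0.9969880555692332 0.0 t 4.2 j [ 0.51   0.365 -0.738  1.485  0.247  1.387  1.044]
travel [0.029 0.716 0.869] angular [-0.     0.    -0.006]
```

View pics/w1.png

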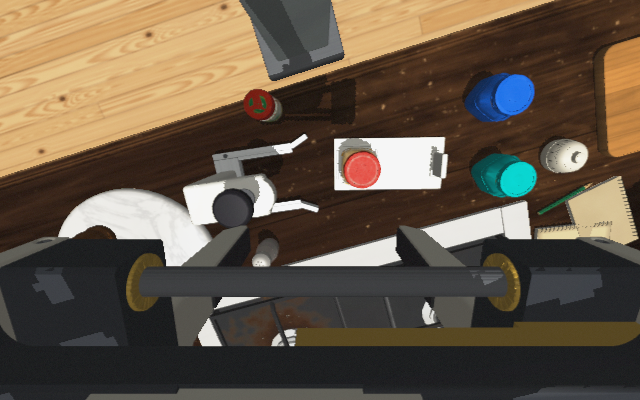

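The wrist view shows the tray at corners (334,138) to (445,191) with its handle at (438,164). The red lid is at (361,169), the knob at (233,208), and the mouth flares at (304,138) and (317,209). I'll fit the poses and overlay the models.

```bash
cat > fit.py <<'E'
from h import *
import pickle
from scipy.optimize import least_squares
np.set_printoptions(precision=2,suppress=True)
w=pickle.load(open("w1.pkl","rb"));f=cam("top");pickle.dump(f,open("t1.pkl","wb"))
P=lambda c:(270+(c[0]-1.5)/4,155+(c[1]-1.5)/4)
def W(p,m):
    c,s=np.cos(p[2]),np.sin(p[2]);return np.array([p[0]+c*m[0]-s*m[1],p[1]+s*m[0]+c*m[1],m[2]])
def fit(obs,p0):
    r=least_squares(lambda p:np.concatenate([px(F,W(p,m))-u for F,m,u in obs]),p0,x_scale=[10,10,.1],loss="soft_l1");print(r.x[:2],np.degrees(r.x[2]),r.fun.reshape(-1,2).round(1).tolist());return r.x
T=[((-105,50,8)),(105,50,8),(105,-50,8),(-105,-50,8)]
# tray +y = toward world +x (upper in top; lower in wrist)
tobs=[(f,m,P(u)) for m,u in zip(T,[(75,72),(376,150),(342,292),(38,214)])]
wobs=[(w,m,u) for m,u in zip(T,[(445,191),(334,190),(334,138),(445,137)])]
p0=[551,95,-1.845]
print("tray");fit(tobs,p0);fit(wobs,p0);pt=fit(tobs+wobs,p0)
so=[(f,(0,0,226),P((637,192))),(f,(-60,52,20),P((483,152))),(f,(-60,-52,20),P((467,290))),(f,(86,30,165),P((758,172))),(f,(86,-30,165),P((748,268)))]
sw=[(w,(0,0,226),(233,208)),(w,(-60,-52,20),(284,152))]
q0=[513,-138,-1.72]
print("sealer");fit(so,q0);ps=fit(so+sw,q0)
pickle.dump((pt,ps),open("p.pkl","wb"))
def draw(F):
    I=cv2.resize(F["frame"],None,fx=4,fy=4,interpolation=cv2.INTER_CUBIC)
    def L(p,pts,c):cv2.polylines(I,[np.array([(px(F,W(p,m))+.5)*4-.5 for m in pts],int).reshape(-1,1,2)],False,c,1)
    L(pt,T+T[:1],(0,0,255));L(pt,[(-93,22,55),(-83,22,55),(-83,-22,55),(-93,-22,55),(-93,22,55)],(0,0,255))
    for s in (1,-1):L(ps,[(-91,66*s,20),(-60,52*s,20),(43,52*s,20)],(0,255,0))
    L(ps,[(86,30,165),(86,-30,165),(-20,-30,165)],(255,0,0));L(ps,[(86,30,165),(-20,30,165)],(255,0,0))
    a=np.linspace(0,6.3,40);L(ps,[(25*np.cos(t),25*np.sin(t),226) for t in a],(0,200,255));L(pt,[(62+31*np.cos(t),31*np.sin(t),93) for t in a],(255,255,0))
    return I
A=draw(f)[4*165:4*245,4*270:4*470];B=draw(w)[4*120:4*235,4*170:4*460]
B=cv2.resize(B,(800,275));A=cv2.resize(A,(800,320));cv2.imwrite("pics/ov1.png",np.vstack([A,B]))
E
python3 fit.py
```

```text
tray
[550.74  95.29] -105.61443805830382 [[0.0, -0.1], [0.3, -0.3], [-0.1, 0.2], [-0.2, 0.1]]
[554.46  93.45] -106.03162235221598 [[-4.4, -1.6], [0.2, 0.1], [0.3, 0.3], [0.6, 0.4]]
[553.12  94.23] -105.72782785516232 [[0.5, -1.0], [0.7, -1.1], [0.3, -0.6], [0.1, -0.9], [-4.0, -2.7], [0.5, -0.3], [0.3, -0.3], [0.8, -0.7]]
sealer
[ 513.78 -138.49] -98.0355707225963 [[0.0, -0.2], [-1.0, -3.0], [-0.8, 1.2], [0.5, -0.3], [1.0, 0.7]]
[ 514.2  -139.29] -98.08871746772891 [[0.4, -0.4], [-0.6, -3.2], [-0.6, 1.0], [0.9, -0.4], [1.3, 0.6], [-0.3, 0.3], [8.8, -4.6]]
```

View pics/ov1.png

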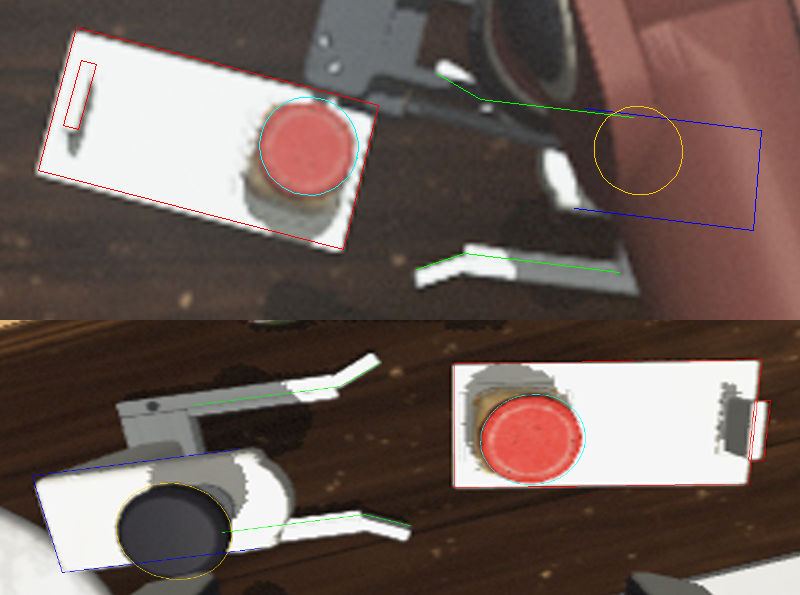

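The models sit on the picture: tray at (552,94) heading -105.7°, sealer at (514,-139) heading -98.1°. I'll move above the handle and check it from close by.

```bash
python3 -m crank '[{"travel":[0.03,0.715,0.87],"angular":[0,0,-0.006],"hand":1},{"travel":[0.03,0.715,0.87],"angular":[0,0,-0.006],"hand":1},{"travel":[0.03,0.715,0.87],"angular":[0,0,-0.006],"hand":1},{"travel":[0.03,0.715,0.87],"angular":[0,0,-0.006],"hand":1},{"travel":[0.03,0.715,0.87],"angular":[0,0,-0.006],"hand":1},{"travel":[0.03,0.715,0.87],"angular":[0,0,-0.006],"hand":1},{"travel":[0.03,0.715,0.87],"angular":[0,0,-0.006],"hand":1},{"travel":[0.03,0.715,0.87],"angular":[0,0,-0.006],"hand":1},{"travel":[0.03,0.715,0.87],"angular":[0,0,-0.006],"hand":1},{"travel":[0.03,0.715,0.87],"angular":[0,0,-0.006],"hand":1}]'
python3 - <<'E'
from h import *
import pickle
f=cam("wrist");pickle.dump(f,open("w2.pkl","wb"))
r=env.recognise("wrist","tray_handle");print(r)
w=pickle.load(open("w1.pkl","rb"))
I=f["frame"].copy()
c,s=np.cos(-1.845),np.sin(-1.845)
M=lambda m:[552.5+c*m[0]-s*m[1],94.3+s*m[0]+c*m[1],m[2]]
for m in [(-93,22,55),(-83,22,55),(-83,-22,55),(-93,-22,55)]:cv2.circle(I,tuple(np.round(px(f,M(m))).astype(int)),2,(0,0,255),1);print(m,px(w,M(m)),px(f,M(m)))
cv2.imwrite("pics/w2.png",I)
E
python3 mv.py 576 179 25 74.3
```

```text
t: 5.25
ee_pos: [575.6, 178.6, 121.2]
orientation: [0.137, 0.991, -0.0, 0.001]
wrist_force: [0.5, -0.5, 1.0]
grip_width: 0.998
grasp_force: 0.0
[{'position': [263.0, 189.6], 'conf': 0.69}]
(-93, 22, 55) [446.52674062 177.90312221] [330.25918965 234.27169698]
(-83, 22, 55) [440.91074357 177.97530348] [318.95318216 234.28818183]
(-83, -22, 55) [443.16990644 153.0112721 ] [318.70604841 185.3829757 ]
(-93, -22, 55) [448.909013   152.93588225] [330.52797166 185.36567623]
at [575.596 178.525 121.476] head 74.20553465928414 F [-0.22   0.934  1.071] grip 1.0006751376082 0.0 t 5.35 j [ 0.024  0.716 -0.61   1.67   0.497  0.912  0.514]
travel [0.    0.002 0.322] angular [ 0.     0.001 -0.001]
```

View pics/w2.png

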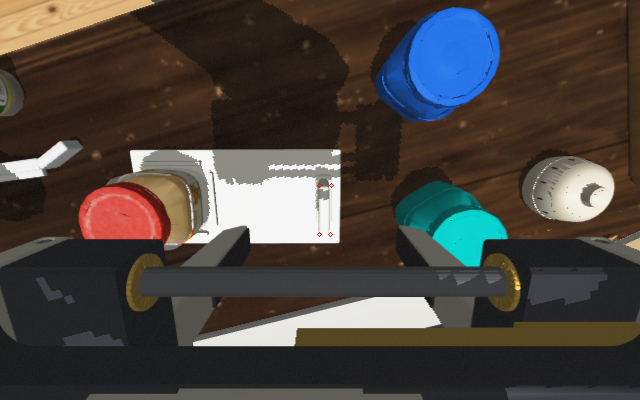

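The handle plate top is at (324,178–235), right on the predicted outline for z=55, which also matches the other wrist view. The turquoise jar at (460,225) stays clear of the fingers. Next I descend and grip.

```bash
python3 -m crank '[{"travel":[0,0,0.15],"angular":[0,0,0],"hand":1},{"travel":[0,0,0.25],"angular":[0,0,0],"hand":1},{"travel":[0,0,0.31],"angular":[0,0,0],"hand":1},{"travel":[0,0,0.31],"angular":[0,0,0],"hand":0.6},{"travel":[0,0,0.31],"angular":[0,0,0],"hand":0.3},{"travel":[0,0,0.31],"angular":[0,0,0],"hand":0},{"travel":[0,0,0.31],"angular":[0,0,0],"hand":0},{"travel":[0,0,0.31],"angular":[0,0,0],"hand":0},{"travel":[0,0,0.31],"angular":[0,0,0],"hand":0},{"travel":[0,0,0.31],"angular":[0,0,0],"hand":0}]' 25
python3 - <<'E'
from h import *
p=(514,-139.3,np.radians(-98.1));u=np.array([np.cos(p[2]),np.sin(p[2])])
for d in (260,230,150):print(d,np.array(p[:2])-d*u)
E
python3 mv.py 544.9 76.8 28 81.9
```

```text
t: 6.35
ee_pos: [574.5, 180.0, 26.9]
orientation: [0.136, 0.991, 0.0, 0.0]
wrist_force: [-0.5, 0.4, 0.1]
grip_width: 0.448
grasp_force: 0.0
260 [550.6343203  118.10615101]
230 [546.40728335  88.40544127]
150 [535.13518479   9.20354866]
at [574.45  180.044  26.925] head 74.36581554634711 F [-0.451  0.41   0.105] grip 0.4481749247984275 0.0 t 6.35 j [-0.026  0.835 -0.53   1.735  0.593  0.736  0.435]
travel [ 0.002 -0.358 -0.004] angular [ 0.     0.    -0.063]
```

```bash
python3 -m crank '[{"travel":[0,0,0],"angular":[0,0,0],"hand":0},{"travel":[0,0,0],"angular":[0,0,0],"hand":0},{"travel":[0,0,0],"angular":[0,0,0],"hand":0},{"travel":[0,0,0],"angular":[0,0,0],"hand":0},{"travel":[0,0,0],"angular":[0,0,0],"hand":0},{"travel":[0,0,0],"angular":[0,0,0],"hand":0},{"travel":[0,0,0],"angular":[0,0,0],"hand":0},{"travel":[0,0,0],"angular":[0,0,0],"hand":0}]' 25; python3 mv.py 550.6 118.1 27 81.9
```

```text
t: 7.15
ee_pos: [574.3, 179.9, 26.6]
orientation: [0.136, 0.991, -0.0, -0.0]
wrist_force: [-1.4, -0.6, -0.3]
grip_width: 0.105
grasp_force: 25.0
at [574.288 179.911  26.629] head 74.36404663250349 F [-1.351 -0.553 -0.276] grip 0.1046901701764797 24.99987691640854 t 7.15 j [-0.026  0.836 -0.53   1.735  0.593  0.736  0.435]
travel [ 0.021 -0.22  -0.001] angular [-0.    -0.    -0.063]
```

```bash
python3 -m crank '[{"travel":[0.005,-0.015,0],"angular":[0,0,-0.008],"hand":0},{"travel":[0.01,-0.03,0],"angular":[0,0,-0.016],"hand":0},{"travel":[0.015,-0.045,0],"angular":[0,0,-0.024],"hand":0},{"travel":[0.02,-0.06,0],"angular":[0,0,-0.032],"hand":0},{"travel":[0.025,-0.075,0],"angular":[0,0,-0.04],"hand":0},{"travel":[0.03,-0.09,0],"angular":[0,0,-0.048],"hand":0},{"travel":[0.035,-0.105,0],"angular":[0,0,-0.056],"hand":0},{"travel":[0.04,-0.121,0],"angular":[0,0,-0.063],"hand":0},{"travel":[0.04,-0.121,0],"angular":[0,0,-0.063],"hand":0},{"travel":[0.04,-0.121,0],"angular":[0,0,-0.063],"hand":0}]' 25
python3 - <<'E'
from h import *
import pickle
f=cam("wrist");pickle.dump(f,open("w3.pkl","wb"));t=cam("top");pickle.dump(t,open("t3.pkl","wb"))
A=cv2.resize(t["frame"][165:240,270:470],None,fx=4,fy=4,interpolation=cv2.INTER_CUBIC)
B=cv2.resize(f["frame"][80:245,0:450],(800,293))
cv2.imwrite("pics/m3.png",np.vstack([A,B]))
E
python3 mv.py 535 9.2 27 81.9
```

```text
t: 8.15
ee_pos: [552.5, 146.9, 26.6]
orientation: [0.071, 0.998, -0.001, -0.001]
wrist_force: [-2.4, 0.4, 0.3]
grip_width: 0.103
grasp_force: 25.0
at [552.464 146.918  26.621] head 81.90695993970112 F [-1.848 -0.689  2.048] grip 0.10811302431808524 25.00648409128189 t 8.25 j [ 0.042  0.812 -0.558  1.822  0.643  0.7    0.544]
travel [-0.007 -0.463 -0.   ] angular [-0.001 -0.     0.   ]
```

View pics/m3.png

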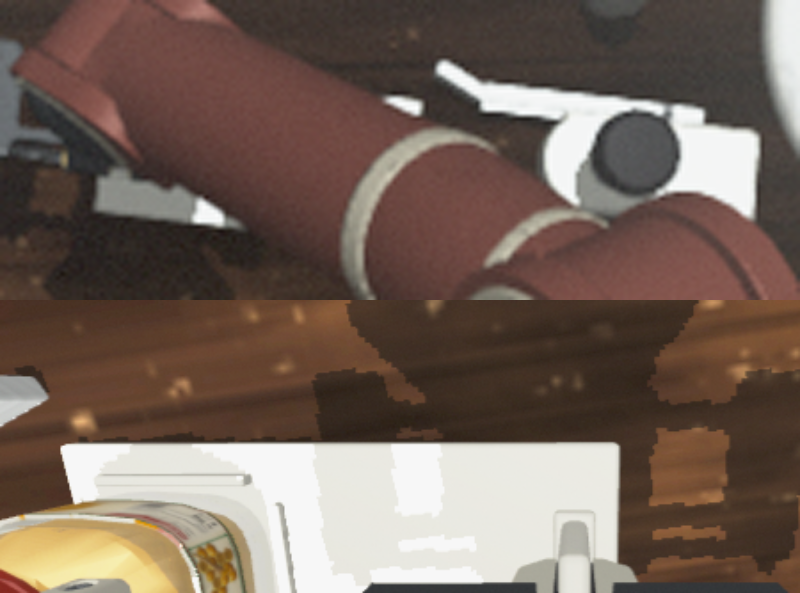

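The wrist view shows the tray's near edge straight from (36.5,160.5) to (348,160.5) and the near rail's flare tip at about (25,133). The jar is upright in its rim. I'll turn those into positions.

```bash
python3 - <<'E'
from h import *
import pickle
np.set_printoptions(precision=2,suppress=True)
f=pickle.load(open("w3.pkl","rb"));w=pickle.load(open("w1.pkl","rb"))
a,b=onz(f,(36.5,160.5),8),onz(f,(348,160.5),8);d=a-b
print(a,b,np.linalg.norm(d),np.degrees(np.arctan2(d[1],d[0])))
th=np.radians(-98.1);u=np.array([np.cos(th),np.sin(th)]);v=np.array([-u[1],u[0]])
S=np.array([514,-139.3])
for n,q in [("front",a),("rear",b),("flare tip w3",onz(f,(26,133.5),20))]:
  print(n,"sealer x,y",(q[:2]-S)@u,(q[:2]-S)@v)
# w1 (overlay crop scale 800/290): flare/rail points
C=lambda p:(170+p[0]/800*290,120+(p[1]-320)/275*115)
for n,p in [("near flare inner tip",(380,362)),("near bend inner",(340,398)),("far bend inner",(358,513)),("far flare inner tip",(411,528)),("near rail bend outer",(330,380)),("far flare outer",(403,541))]:
  q=onz(w,C(p),20);print(n,(q[:2]-S)@u,(q[:2]-S)@v)
t=pickle.load(open("t3.pkl","rb"));P=lambda c:(270+(c[0]-1.5)/4,165+(c[1]-1.5)/4)
for n,p in [("far tip upper",(440,62)),("far tip lower",(435,72)),("far bend top",(485,82)),("far bend bottom",(482,108)),("far rail end top",(704,105))]:
  q=onz(t,P(p),20);print(n,(q[:2]-S)@u,(q[:2]-S)@v)
P0=lambda c:(270+(c[0]-1.5)/4,155+(c[1]-1.5)/4)
for n,p in [("near bend top",(467,285)),("near tip bottom",(418,327)),("near tip top",(415,312)),("near rail end bottom",(690,339))]:
  q=onz(t,P0(p),20);print(n,(q[:2]-S)@u,(q[:2]-S)@v)
E
```

```text
[478.74 -34.55   8.  ] [507.68 168.85   8.  ] 205.45167335929455 -98.0963444499568
front sealer x,y -98.73734116833168 -49.663016039509266
rear sealer x,y -304.1890141094687 -49.67612414065208
flare tip w3 sealer x,y -108.75727379240021 -67.05297944069683
near flare inner tip -90.33579937844438 -65.44522381845884
near bend inner -59.18828042683205 -42.284391688376594
far bend inner -55.96530201631796 50.8487253067684
far flare inner tip -91.12991411720822 68.82023175638075
near rail bend outer -54.88622626335461 -56.873096573635905
far flare outer -83.83020679436038 78.96489272018633
far tip upper -89.50575730021848 74.00079011352572
far tip lower -92.13660931817135 66.85201895865727
far bend top -58.18386325547 64.20779497247848
far bend bottom -58.42473618189816 46.49163894749856
far rail end top 89.12310351554015 66.63085508928734
near bend top -59.148687924809614 -45.79347619358155
near tip bottom -88.50435023605274 -77.28507826025368
near tip top -91.50297419353429 -67.69391351777374
near rail end bottom 90.98815516187624 -63.49508519955181
```

The tray is within 0.3 mm of the slot axis and 0° off. Next I push it in.

```bash
python3 -m crank '[{"travel":[0,-0.01,0],"angular":[0,0,0],"hand":0},{"travel":[0,-0.03,0],"angular":[0,0,0],"hand":0},{"travel":[0,-0.055,0],"angular":[0,0,0],"hand":0},{"travel":[0,-0.08,0],"angular":[0,0,0],"hand":0},{"travel":[0,-0.105,0],"angular":[0,0,0],"hand":0},{"travel":[0,-0.13,0],"angular":[0,0,0],"hand":0},{"travel":[0,-0.155,0],"angular":[0,0,0],"hand":0},{"travel":[0,-0.18,0],"angular":[0,0,0],"hand":0},{"travel":[0,-0.205,0],"angular":[0,0,0],"hand":0},{"travel":[0,-0.23,0],"angular":[0,0,0],"hand":0},{"travel":[0,-0.25,0],"angular":[0,0,0],"hand":0},{"travel":[0,-0.26,0],"angular":[0,0,0],"hand":0}]' 25; python3 mv.py 535 9.2 27 81.9
```

```text
t: 9.45
ee_pos: [542.0, 70.1, 26.7]
orientation: [0.071, 0.997, -0.0, -0.0]
wrist_force: [0.3, 3.0, -3.9]
grip_width: 0.102
grasp_force: 25.0
at [541.968  70.079  26.655] head 81.87462712082285 F [ 0.295  2.957 -3.863] grip 0.1022432703165633 24.999177753925323 t 9.45 j [ 0.182  0.787 -0.561  1.895  0.667  0.655  0.635]
travel [-0.006 -0.204 -0.001] angular [-0. -0. -0.]
```

```bash
python3 -m crank '[{"travel":[0,-0.01,0],"angular":[0,0,0],"hand":0},{"travel":[0,-0.035,0],"angular":[0,0,0],"hand":0},{"travel":[0,-0.06,0],"angular":[0,0,0],"hand":0},{"travel":[0,-0.085,0],"angular":[0,0,0],"hand":0},{"travel":[0,-0.11,0],"angular":[0,0,0],"hand":0},{"travel":[0,-0.13,0],"angular":[0,0,0],"hand":0},{"travel":[0,-0.15,0],"angular":[0,0,0],"hand":0},{"travel":[0,-0.165,0],"angular":[0,0,0],"hand":0},{"travel":[0,-0.18,0],"angular":[0,0,0],"hand":0},{"travel":[0,-0.19,0],"angular":[0,0,0],"hand":0},{"travel":[0,-0.195,0],"angular":[0,0,0],"hand":0},{"travel":[0,-0.195,0],"angular":[0,0,0],"hand":0}]' 25; python3 mv.py 535 9.2 27 81.9
```

```text
t: 10.65
ee_pos: [533.7, 12.6, 26.6]
orientation: [0.071, 0.998, -0.0, -0.0]
wrist_force: [0.4, 0.7, -2.9]
grip_width: 0.105
grasp_force: 25.0
at [533.733  12.623  26.608] head 81.91288188418054 F [ 0.433  0.661 -2.902] grip 0.10510687458486197 24.99905616044998 t 10.65 j [ 0.292  0.776 -0.565  1.931  0.684  0.636  0.717]
travel [-0.006 -0.011 -0.001] angular [-0. -0.  0.]
```

```bash
python3 -m crank '[{"travel":[0,-0.007,0],"angular":[0,0,0],"hand":0},{"travel":[0,-0.014,0],"angular":[0,0,0],"hand":0},{"travel":[0,-0.014,0],"angular":[0,0,0],"hand":0}]' 25; python3 -m crank '[{"travel":[0,-0.005,0],"angular":[0,0,0],"hand":0},{"travel":[0,-0.01,0],"angular":[0,0,0],"hand":0},{"travel":[0,-0.01,0],"angular":[0,0,0],"hand":0}]' 25;python3 mv.py 535 9.2 27 81.9
```

```text
t: 10.95
ee_pos: [533.1, 8.6, 26.6]
orientation: [0.07, 0.998, -0.0, -0.0]
wrist_force: [0.2, 1.8, -2.8]
grip_width: 0.105
grasp_force: 25.0
t: 11.25
ee_pos: [533.0, 7.3, 26.9]
orientation: [0.07, 0.998, 0.001, 0.0]
wrist_force: [0.2, 4.8, -1.9]
grip_width: 0.104
grasp_force: 25.0
at [532.972   7.3    26.942] head 81.97482911117415 F [ 0.206  4.844 -1.875] grip 0.10447735084192934 24.99964267015457 t 11.25 j [ 0.306  0.775 -0.567  1.934  0.685  0.633  0.727]
travel [-0.006  0.007 -0.   ] angular [0.001 0.    0.001]
```

```bash
python3 -m crank '[{"travel":[0,-0.005,0],"angular":[0,0,0],"hand":0},{"travel":[0,-0.01,0],"angular":[0,0,0],"hand":0},{"travel":[0,-0.014,0],"angular":[0,0,0],"hand":0},{"travel":[0,-0.014,0],"angular":[0,0,0],"hand":0}]' 25;python3 mv.py 535 9.2 27 81.9
```

```text
t: 11.65
ee_pos: [532.9, 7.2, 27.7]
orientation: [0.069, 0.998, 0.004, 0.001]
wrist_force: [-0.8, 10.5, -0.3]
grip_width: 0.108
grasp_force: 25.0
at [532.935   7.166  27.659] head 82.11463332263465 F [-0.771 10.451 -0.274] grip 0.10835994084503174 25.008946359157562 t 11.65 j [ 0.313  0.774 -0.572  1.935  0.683  0.63   0.734]
travel [-0.006  0.008  0.002] angular [0.004 0.001 0.002]
```

The force climbs to 10 N with no further motion, so the tray is on the stop. I'll unload, release and rise.

```bash
python3 -m crank '[{"travel":[0,0.01,0],"angular":[0,0,0],"hand":0},{"travel":[0,0.015,0],"angular":[0,0,0],"hand":0},{"travel":[0,0.015,0],"angular":[0,0,0],"hand":0.6},{"travel":[0,0.015,0],"angular":[0,0,0],"hand":0.6},{"travel":[0,0.015,0],"angular":[0,0,0],"hand":0.6},{"travel":[0,0.015,0],"angular":[0,0,0],"hand":0.6},{"travel":[0,0.015,0],"angular":[0,0,0],"hand":0.6},{"travel":[0,0.015,0],"angular":[0,0,0],"hand":0.6},{"travel":[0,0.015,0],"angular":[0,0,0],"hand":0.6}]' 25; python3 mv.py 540 50 260 81.9
```

```text
t: 12.55
ee_pos: [532.9, 6.2, 26.7]
orientation: [0.07, 0.998, -0.0, -0.0]
wrist_force: [0.0, 0.2, -0.4]
grip_width: 0.592
grasp_force: 0.0
at [532.858   6.172  26.7  ] head 81.92085408856045 F [ 0.048  0.199 -0.427] grip 0.5922169105092746 0.0 t 12.55 j [ 0.306  0.775 -0.566  1.934  0.686  0.634  0.727]
travel [-0.003  0.148 -0.778] angular [-0. -0.  0.]
```

```bash
python3 -m crank '[{"travel":[0,0,-0.1],"angular":[0,0,0],"hand":0.6},{"travel":[0,0,-0.23],"angular":[0,0,0],"hand":0.6},{"travel":[0,0.08,-0.38],"angular":[0,0,0],"hand":0},{"travel":[0,0.15,-0.52],"angular":[0,0,0],"hand":0},{"travel":[0,0.15,-0.68],"angular":[0,0,0],"hand":0},{"travel":[0,0.15,-0.83],"angular":[0,0,0],"hand":0},{"travel":[0,0.15,-0.96],"angular":[0,0,0],"hand":0},{"travel":[0,0.15,-0.96],"angular":[0,0,0],"hand":0},{"travel":[0,0.15,-0.96],"angular":[0,0,0],"hand":0},{"travel":[0,0.15,-0.96],"angular":[0,0,0],"hand":0},{"travel":[0,0.15,-0.96],"angular":[0,0,0],"hand":0},{"travel":[0,0.15,-0.96],"angular":[0,0,0],"hand":0}]'
python3 - <<'E'
from h import *
import pickle
f=cam("wrist");pickle.dump(f,open("w4.pkl","wb"));t=cam("top")
th=np.radians(-98.1);u=np.array([np.cos(th),np.sin(th)]);v=np.array([-u[1],u[0]]);S=np.array([514,-139.3])
I=f["frame"].copy()
for m in [(-167,50,8),(-167,-50,8),(-60,50,8),(-60,-50,8),(0,0,226),(43,-52,20)]:
  q=S+m[0]*u+m[1]*v;cv2.circle(I,tuple(np.round(px(f,[*q,m[2]])).astype(int)),3,(0,255,0),1);print(m,px(f,[*q,m[2]]))
k=env.regions_of("wrist","knob_top")
for r in k:print(r["position"],r["conf"],cv2.minEnclosingCircle(np.argwhere(r["region"])[:,::-1].astype(np.float32)))
cv2.imwrite("pics/w4.png",I)
E
python3 mv.py 514 -139 235 81.9
```

```text
t: 13.75
ee_pos: [538.7, 50.5, 313.4]
orientation: [0.07, 0.998, -0.0, -0.001]
wrist_force: [1.3, 0.5, 0.4]
grip_width: 0.003
grasp_force: 0.0
(-167, 50, 8) [309.4804681  201.70995077]
(-167, -50, 8) [308.80796791 143.24168194]
(-60, 50, 8) [248.17081452 201.68762116]
(-60, -50, 8) [244.32479926 143.22479914]
(0, 0, 226) [120.64383056 206.37291329]
(43, -52, 20) [178.47118413 142.23307973]
[127.0, 204.8] 0.89 ((146.5415496826172, 193.15281677246094), 53.36933898925781)
at [539.011  50.804 314.1  ] head 81.936486788243 F [-0.261  0.099 -0.142] grip 0.005798728075461752 0.0 t 13.9 j [ 0.389  0.46  -0.813  1.57   0.344  1.263  0.952]
travel [-0.007 -0.638  0.264] angular [-0.    -0.001  0.   ]
```

View pics/w4.png

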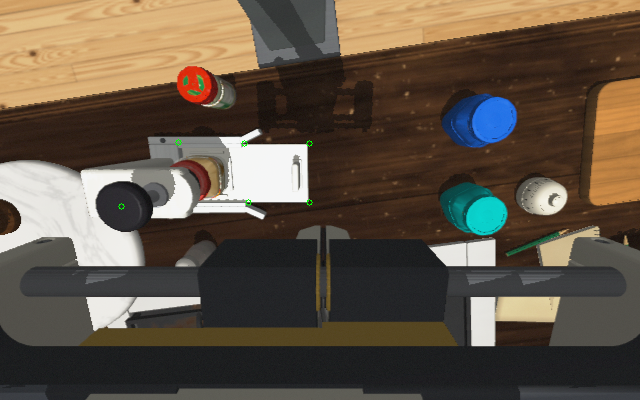

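The tray's rear corners sit on the predicted home marks at (309,143) and (309,202). The jar is upright under the arm, the knob top is at (122,206), and the bystanders haven't moved. Now I go over the knob.

```bash
python3 -m crank '[{"travel":[-0.005,-0.15,0],"angular":[0,0,0],"hand":0},{"travel":[-0.005,-0.3,0],"angular":[0,0,0],"hand":0},{"travel":[-0.005,-0.45,0.05],"angular":[0,0,0],"hand":0},{"travel":[-0.005,-0.57,0.1],"angular":[0,0,0],"hand":0},{"travel":[-0.005,-0.635,0.17],"angular":[0,0,0],"hand":0},{"travel":[-0.005,-0.635,0.23],"angular":[0,0,0],"hand":0},{"travel":[-0.005,-0.635,0.23],"angular":[0,0,0],"hand":0},{"travel":[-0.005,-0.635,0.23],"angular":[0,0,0],"hand":0}]' 40
python3 mv.py 514 -139 224 81.9
```

```text
t: 14.7
ee_pos: [514.2, -137.3, 246.0]
orientation: [0.07, 0.998, 0.0, 0.0]
wrist_force: [-0.8, 0.6, 0.9]
grip_width: 0.006
grasp_force: 0.0
at [ 514.211 -137.277  246.022] head 81.98540774066349 F [-0.849  0.57   0.94 ] grip 0.006445473165934356 0.0 t 14.7 j [ 0.729  0.499 -0.779  1.71   0.387  1.093  1.261]
travel [-0.    -0.006  0.073] angular [0.    0.    0.001]
```

```bash
python3 -m crank '[{"travel":[0,-0.004,0.03],"angular":[0,0,0],"hand":0},{"travel":[0,-0.004,0.055],"angular":[0,0,0],"hand":0},{"travel":[0,-0.004,0.06],"angular":[0,0,0],"hand":0},{"travel":[0,-0.004,0.06],"angular":[0,0,0],"hand":0}]'; python3 -m crank '[{"travel":[0,0,0.008],"angular":[0,0,0],"hand":0},{"travel":[0,0,0.008],"angular":[0,0,0],"hand":0},{"travel":[0,0,0.008],"angular":[0,0,0],"hand":0}]';python3 -m crank '[{"travel":[0,0,0.008],"angular":[0,0,0],"hand":0},{"travel":[0,0,0.008],"angular":[0,0,0],"hand":0},{"travel":[0,0,0.008],"angular":[0,0,0],"hand":0}]'; python3 -m crank '[{"travel":[0,0,0.017],"angular":[0,0,0],"hand":0},{"travel":[0,0,0.017],"angular":[0,0,0],"hand":0},{"travel":[0,0,0.017],"angular":[0,0,0],"hand":0}]'
```

```text
t: 15.1
ee_pos: [513.6, -138.9, 227.4]
orientation: [0.07, 0.998, 0.0, -0.0]
wrist_force: [0.3, 0.1, -0.9]
grip_width: 0.003
grasp_force: 0.0
t: 15.4
ee_pos: [514.2, -139.0, 226.0]
orientation: [0.07, 0.998, -0.0, 0.001]
wrist_force: [-0.3, -0.3, 3.6]
grip_width: 0.006
grasp_force: 1.8
t: 15.7
ee_pos: [514.2, -139.0, 223.2]
orientation: [0.07, 0.998, 0.0, 0.001]
wrist_force: [0.3, 1.2, 4.8]
grip_width: 0.002
grasp_force: 2.2
t: 16.0
ee_pos: [514.2, -139.0, 218.2]
orientation: [0.07, 0.998, 0.0, 0.0]
wrist_force: [0.0, 0.6, 6.3]
grip_width: 0.007
grasp_force: 2.8
```

```bash
python3 -m crank '[{"travel":[0,0,0.013],"angular":[0,0,0],"hand":0},{"travel":[0,0,0.026],"angular":[0,0,0],"hand":0},{"travel":[0,0,0.04],"angular":[0,0,0],"hand":0},{"travel":[0,0,0.04],"angular":[0,0,0],"hand":0},{"travel":[0,0,0.04],"angular":[0,0,0],"hand":0},{"travel":[0,0,0.04],"angular":[0,0,0],"hand":0}]'
```

```text
t: 16.6
ee_pos: [514.3, -138.9, 207.4]
orientation: [0.07, 0.998, -0.0, 0.001]
wrist_force: [-2.0, 1.3, 11.6]
grip_width: 0.005
grasp_force: 5.9
```

```bash
python3 -m crank '[{"travel":[0,0,0.004],"angular":[0,0,0],"hand":0},{"travel":[0,0,0.004],"angular":[0,0,0],"hand":0},{"travel":[0,0,0.004],"angular":[0,0,0],"hand":0},{"travel":[0,0,0.004],"angular":[0,0,0],"hand":0}]'
python3 - <<'E'
from h import *
f=cam("scene")["frame"];a=cv2.resize(f[160:260,330:470],None,fx=5,fy=5,interpolation=cv2.INTER_CUBIC);cv2.imwrite("pics/s5.png",a)
E
```

```text
t: 17.0
ee_pos: [514.2, -139.0, 206.3]
orientation: [0.07, 0.998, -0.0, 0.001]
wrist_force: [-2.7, -0.5, 12.2]
grip_width: 0.002
grasp_force: 6.2
```

View pics/s5.png

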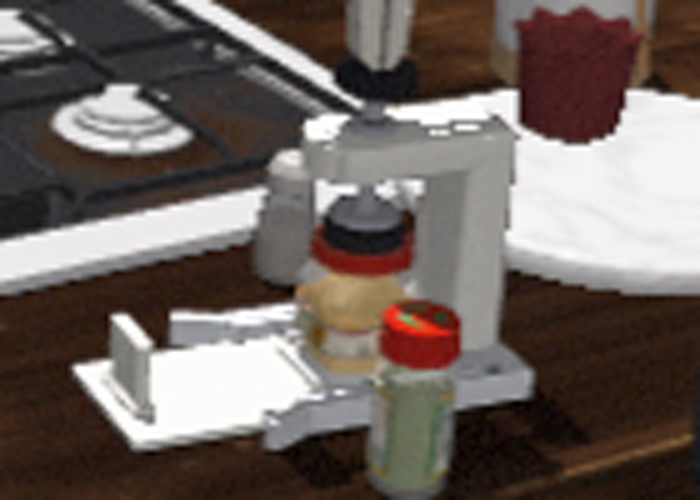

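The crop shows the fingers pressing the knob at (375,75), the cup bearing on the red lid at (362,240), and the jar upright. The tray is home with its handle free at (130,365), and the bystanders are in place. Travel is 19.7 mm at 12.2 N, as specified, so I'm handing in.

```bash
python3 -c "
from bench import env
print(env.close_job())"
```

```text
the job is handed in; nothing more can be done
None
```

I slid the tray home against the back stop and let go of its handle, and the arm is holding the knob about 20 mm down (19.7 mm at 12.2 N); the job is handed in, but no verdict came back.

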